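Load the stack-drilling jig

ROBOT

A 6-joint arm with a two-finger parallel gripper is mounted at the origin on the work surface. World frame = base frame: x ahead of the robot, y to its left, z up, the work surface at z = 0. Lengths are in m, angles in rad, forces in N, time in s.
With the tool pointing down it reaches from about 0.3 to 0.875 m from the base axis. Payload 6.4 kg.
Tool frame: the origin (TCP) lies between the finger pads; the fingertips stand r.tip_reach ahead of it and the grasp point (between the pads) lies 6 mm ahead of it (r.tip_reach is the distance from the TCP to the fingertips, in m); z points along the fingers, y is the direction in which the jaws open and shut (so a half turn about z gives the same grasp; the last joint's range is limited). The gripper opens to 85 mm and grips with 20 to 120 N. Pads are 22 mm wide; open, the fingers measure 114 mm over their backs; the gripper's body (76 mm by 85 mm) begins 54 mm behind the grasp point. The pads swing forward as they close: fully open they stand 13 mm farther back than shut.
Start: joints at [1.141, 0.181, 1.607, -0, 1.354, -0.206], TCP at [0.128, 0.561, 0.256] pointing down, gripper open.
Joint ranges: [-2.99, 2.99], [-0.89, 2.07], [0.3, 2.58], [-1.14, 4.28], [0, 2.63], [-3.12, 3.12]. Speed limits (rad/s): [2.57, 2.57, 3.01, 3.14, 3.14, 3.14].

INTERFACE

Orientations are given as a rotation vector (axis times angle).
In Python, from workcell import r, hand, solver, cams, job, models, current_time, current_joint_pos, current_joint_velocities, current_tau, current_position, current_ee_rot, current_force, current_wrist_torque, current_gripper_width gives the robot as it stands. Calls block until the motion is done:
- r.move_pose(position, orientation): joint-space move of the TCP to a pose.
- r.movel(position, rot=None, v=0.15, f_stop=None): straight line of the TCP; rot=None keeps the orientation; v is the mean speed in m/s. With f_stop (N) it stops when the force on the tool has changed by that much, and returns True; else False.
- r.goto_joints(angles): joint-space move.
- hand.let_go() and hand.close(newtons=None): open the fingers fully, or close them until they stop; newtons is the grip in N (None keeps the last).
- r.sleep(seconds).
- solver.inverse_kinematics(position, orientation): joint angles nearest the present ones, or None.
- cams.get_image(name): name is "scene" or "top" or "wrist"; returns a dict with "frame" (384x512x3 uint8, red, green, blue), "fx", "fy", "cx", "cy" (pixels), "dist" ([k1, k2, p1, p2, k3] as OpenCV has them; the pictures are not rectified), "view" (4x4, takes a point from world to camera coordinates). Camera axes: x right, y up, looking along -z (the intrinsics and any distortion apply to the point x, -y, -z); pixel columns grow to the right and rows downward; lengths in m; the calibration is good to about 2 mm. A picture is of the moment at which its call begins. There is no depth.
A pose or a line that the arm cannot do raises r.Unreachable and nothing moves.
- job.close_job(): hands the job in, once; it reports no verdict.
Trained networks look in a picture, given as the dict that the camera call returned (one of the last four; its "shot" number tells which), for a name from the list of things; names that differ only in an ending like _2 or _b are one class to them, and where a whole thing is asked for, a point or a joint stands for the part that bears it (a point fixed in the world has none). Each returns a list of dicts, best first, with "conf" (0 to 1); they miss things now and then, are a little off and sometimes report something else, mostly with a low value. They report only what shows in the picture. A call takes as long as a camera call. They do not tell look-alikes from the thing itself.
- models.look_for(label, picture): "uv" ([column, row] in pixels, amid what is visible of it).
Readings, each from a call of its own:
- current_time(): time.
- current_joint_pos(): joint angles.
- current_joint_velocities(): joint speeds.
- current_tau(): joint torques, N m.
- current_position(): TCP position.
- current_ee_rot(): TCP orientation.
- current_force(): force on the tool from outside, world axes, zero at the start.
- current_wrist_torque(): the same for the moment, N m.
- current_gripper_width(): finger opening in m.
Only numpy, scipy, OpenCV 4.12 (cv2) and the standard library are available. Lean on these libraries where they do the work, as an engineer would, in place of code of your own. Each camera call takes 0.05 s, during which the arm holds its last target.

TASK

Load the drilling jig: first pile all the aluminium blanks squarely on top of one another, lying lengthwise in the marked lane with their ends flush against the green stop. Then stand all the blue packing blocks upright in the lane behind the pile, one after another, each pushed flush against its neighbour so that no gap is left, with the red jaw still clear of them; only then slide the jaw up until it touches the last block. Leave the jar, the screwdriver and the hammer alone.

Things in the scene. Friction and masses are not known exactly. Their poses are not given: they have to be found in the camera images.
- jig: drilling jig: dark steel bed plate 350 x 120 x 12 mm fixed flat on the bench, origin at the centre of its underside. Its x axis runs along the lane from the green fixed stop towards the red sliding jaw, its y axis across the lane, z up. A light grey lane 50 mm wide, edged by two thin yellow lines, runs along the middle of the bed
- stop_foot (a point): point on the bed's top surface, in the middle of the lane, at the foot of the fixed stop's flat upright face (axes as the jig's: x points from the stop along the lane to the jaw). The green stop is a block 70 mm wide, 25 mm thick, 60 mm high above the bed, and stands behind this point
- jaw (a joint): travel of the red sliding jaw along the lane: 0 = fully back, 265 mm from the stop's face; grows to at most 0.095 m as the jaw comes towards the stop. It slides freely with about 2.5 N of friction and stays where it is left
- jaw_face (a point): middle of the lower edge of the jaw's flat face (the side towards the stop), at the height of the bed's top surface; moves with the jaw. The jaw is a red block 30 mm along the lane, 70 mm wide, 40 mm high above the bed
- jaw_grip (a point): point in the black upright rib on top of the jaw, 64 mm above the bed, 15 mm behind the jaw's face. The rib is 14 mm thick across the lane, 30 mm long along it, from 40 to 76 mm above the bed: pinch it across the lane from above
- blank1: bare aluminium blank, a flat plate 80 mm (its x) x 50 mm (its y) x 10 mm thick, about 0.11 kg, two dark round marks on top; origin at the centre of its underside. All blanks are alike; three or four are present
- blank2: bare aluminium blank, a flat plate 80 mm (its x) x 50 mm (its y) x 10 mm thick, about 0.11 kg, two dark round marks on top; origin at the centre of its underside. All blanks are alike; three or four are present
- blank3: bare aluminium blank, a flat plate 80 mm (its x) x 50 mm (its y) x 10 mm thick, about 0.11 kg, two dark round marks on top; origin at the centre of its underside. All blanks are alike; three or four are present
- blank4: bare aluminium blank, a flat plate 80 mm (its x) x 50 mm (its y) x 10 mm thick, about 0.11 kg, two dark round marks on top; origin at the centre of its underside. All blanks are alike; three or four are present
- block1: blue packing block, 50 x 50 mm, 45 mm high, about 0.2 to 0.4 kg, one dark round mark on top; origin at the centre of its underside. All blocks are alike; two or three are present
- block2: blue packing block, 50 x 50 mm, 45 mm high, about 0.2 to 0.4 kg, one dark round mark on top; origin at the centre of its underside. All blocks are alike; two or three are present
- block3: blue packing block, 50 x 50 mm, 45 mm high, about 0.2 to 0.4 kg, one dark round mark on top; origin at the centre of its underside. All blocks are alike; two or three are present
- flux_jar: white jar with an orange cap, 64 mm across and 75 mm high, origin at the centre of its underside; not part of the job
- driver: screwdriver with an orange handle lying on the bench; not part of the job
- mallet: hammer lying on the bench; not part of the job
There are look-alikes about, which are no part of the job. What is shaped like the blank3 but orange or turquoise is not meant.

How it is judged:
By the outcome, as a careful person would: the job done as asked, in the order asked, and still so for the second after the job is handed in, with the robot touching nothing.
Of blank1, blank2, blank3, blank4 only 3 to 4 are there at a start; the rules pass over those that are not, and their reading is None.
Of block1, block2, block3 only 2 to 3 are there at a start; the rules pass over those that are not, and their reading is None.
At some moment in a run one of block1, block2, block3 may be knocked a few centimetres aside while the robot is not near it.
It also fails if it takes over 210 s, if anything falls off the work surface, if the arm or the gripper's body presses on something with over 40 N, if the wrist force passes 120 N, or if a joint passes its speed limit or range.

## Working session

There is one attempt and no reset: what is moved stays moved. The work goes in short steps, each a Python script; the robot and the scene stay as the last script left them, time stands still between calls to the robot, and variables do not carry over. Pictures are saved under pics/ and viewed, and the job is handed in when it is done.

```bash
ls; mkdir -p pics; cat > a.py <<'E'
from workcell import *
import cv2,numpy as np
print(current_time(),r.tip_reach,current_position(),current_ee_rot(),current_gripper_width())
for n in ["scene","top","wrist"]:
    im=cams.get_image(n)
    cv2.imwrite(f"pics/{n}0.png",im["frame"][:,:,::-1])
    print(n,im["fx"],im["fy"],im["cx"],im["cy"],im["dist"]);print(np.round(im["view"],3))
    for l in ["blank1","block1","jig","jaw","jaw_grip","flux_jar","driver","mallet"]:
        print(l,[(np.round(d["uv"]).tolist(),round(d["conf"],2)) for d in models.look_for(l,im)])
E
python3 a.py
```

```text
pics
0.0 0.025 [0.12737898 0.56018356 0.25537986] [-3.50790891e-01 -3.12142026e+00  2.61658626e-03] 0.08556604360592715
scene 490.60248101763915 490.60248101763915 241.75737100515448 194.12203617441358 [-0.0918842  0.         0.         0.         0.       ]
[[ 0.676  0.737 -0.011 -0.443]
 [-0.497  0.466  0.732  0.21 ]
 [ 0.545 -0.489  0.681 -1.56 ]
 [ 0.     0.     0.     1.   ]]
blank1 [([309.0, 196.0], 0.84), ([314.0, 131.0], 0.78), ([343.0, 151.0], 0.63), ([299.0, 159.0], 0.59), ([248.0, 137.0], 0.55)]
block1 [([93.0, 287.0], 0.98), ([271.0, 218.0], 0.74)]
jig [([190.0, 204.0], 0.55)]
jaw [([228.0, 162.0], 0.74)]
jaw_grip [([225.0, 164.0], 0.61), ([192.0, 201.0], 0.5)]
flux_jar [([294.0, 252.0], 0.71)]
driver [([202.0, 316.0], 0.85)]
mallet [([225.0, 162.0], 0.68), ([347.0, 212.0], 0.65)]
top 362.15609796207866 362.15609796207866 260.01246072682284 189.86402747944206 [0.04013015 0.         0.         0.         0.        ]
[[-0.009 -0.999 -0.031  0.067]
 [ 0.994 -0.012  0.108 -0.579]
 [-0.109 -0.03   0.994 -0.9  ]
 [ 0.     0.     0.     1.   ]]
blank1 [([110.0, 184.0], 0.95), ([111.0, 233.0], 0.88), ([190.0, 162.0], 0.68), ([226.0, 246.0], 0.68), ([153.0, 210.0], 0.65), ([166.0, 274.0], 0.64)]
block1 [([250.0, 159.0], 0.84), ([421.0, 207.0], 0.68), ([265.0, 112.0], 0.39)]
jig [([280.0, 242.0], 0.56)]
jaw [([228.0, 246.0], 0.87)]
jaw_grip [([250.0, 159.0], 0.38)]
flux_jar [([264.0, 111.0], 0.67)]
driver [([362.0, 121.0], 0.57)]
mallet [([177.0, 124.0], 0.84), ([248.0, 160.0], 0.61)]
wrist 297.490331004509 297.490331004509 251.36688634318776 191.414530782267 [-0.02366571  0.          0.          0.          0.        ]
[[ 0.221  0.975 -0.001 -0.575]
 [-0.928  0.21  -0.306  0.041]
 [-0.299  0.068  0.952 -0.379]
 [ 0.     0.     0.     1.   ]]
blank1 []
block1 []
jig []
jaw []
jaw_grip []
flux_jar []
driver []
mallet []
```

View pics/scene0.png

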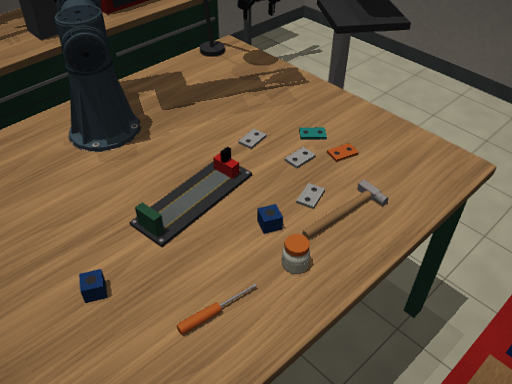

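View pics/top0.png

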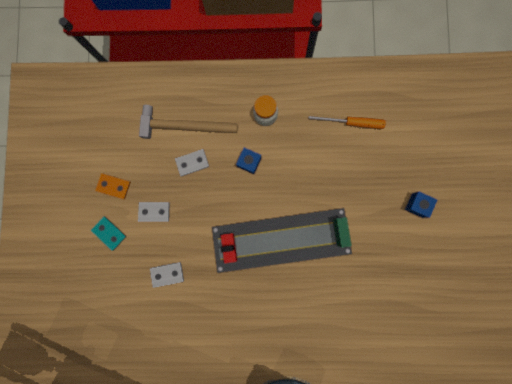

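View pics/wrist0.png

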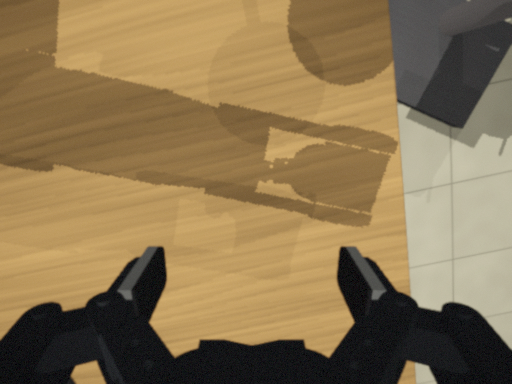

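The pictures show three grey blanks at top pixels (192,162), (153,211) and (166,274). There are two blue blocks at (249,160) and (422,205), plus the orange and turquoise decoys. The jig runs from its stop at (343,232) to its jaw at (228,247). I'll get coarse positions first, then refine them with the wrist camera.

```bash
cat > h.py <<'E'
from workcell import *
import cv2,numpy as np
from scipy.spatial.transform import Rotation as R
def K(im): return np.array([[im["fx"],0,im["cx"]],[0,im["fy"],im["cy"]],[0,0,1.]])
def p2w(im,uv,z):
    uv=np.asarray(uv,float).reshape(-1,1,2)
    n=cv2.undistortPoints(uv,K(im),np.array(im["dist"],float)).reshape(-1,2)
    V=np.array(im["view"]);Rm=V[:3,:3];c=-Rm.T@V[:3,3]
    d=np.c_[n[:,0],-n[:,1],-np.ones(len(n))]@Rm
    return c+d*((z-c[2])/d[:,2])[:,None]
def w2p(im,P):
    P=np.asarray(P,float).reshape(-1,3);V=np.array(im["view"])
    c=P@V[:3,:3].T+V[:3,3];c=c*[1,-1,-1]
    return cv2.projectPoints(c,np.zeros(3),np.zeros(3),K(im),np.array(im["dist"],float))[0].reshape(-1,2)
def rot(yaw):
    """tool down, tool x axis at angle yaw in world; y = x rotated -90deg"""
    c,s=np.cos(yaw),np.sin(yaw)
    return R.from_matrix(np.array([[c,s,0],[s,-c,0],[0,0,-1]])).as_rotvec()
def save(im,n,s=1):
    cv2.imwrite(f"pics/{n}.png",cv2.resize(im["frame"][:,:,::-1],None,fx=s,fy=s,interpolation=cv2.INTER_CUBIC))
E
cat > b.py <<'E'
from h import *
im=cams.get_image("top")
for n,uv,z in [("bl1",(192,162),.01),("bl2",(153,211),.01),("bl3",(166,274),.01),("blk1",(250,159),.045),("blk2",(422,204),.045),("jigcorners",[(213,226),(344,209),(351,251),(219,270)],.012)]:
    print(n,np.round(p2w(im,uv,z),4).tolist())
w=cams.get_image("wrist");V=w["view"];print("wristcam",-V[:3,:3].T@V[:3,3], R.from_rotvec(current_ee_rot()).as_matrix().round(3))
a=im["frame"][100:290,80:450]
cv2.imwrite("pics/topz.png",cv2.resize(a[:,:,::-1],None,fx=2.1,fy=2.1,interpolation=cv2.INTER_CUBIC))
E
python3 b.py
```

```text
bl1 [[0.6598, 0.2428, 0.01]]
bl2 [[0.5302, 0.3443, 0.01]]
bl3 [[0.3673, 0.3064, 0.01]]
blk1 [[0.6588, 0.0857, 0.045]]
blk2 [[0.5386, -0.34, 0.045]]
jigcorners [[0.4891, 0.1853, 0.012], [0.5298, -0.1556, 0.012], [0.4224, -0.1694, 0.012], [0.3764, 0.1691, 0.012]]
wristcam [0.05199542 0.57802737 0.3729726 ] [[-0.975  0.222  0.   ]
 [ 0.222  0.975  0.   ]
 [-0.     0.    -1.   ]]
```

View pics/topz.png

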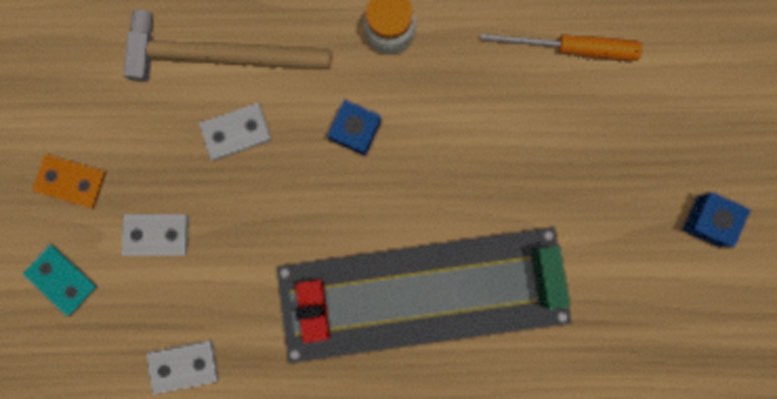

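```bash
cat > c.py <<'E'
from h import *
import pickle
ims={}
for n,p,yaw in [("jigA",(0.455,0.02,0.25),1.69),("jigB",(0.44,0.13,0.25),1.69),("bl3",(0.367,0.31,.17),1.69),("bl2",(.53,.345,.17),1.57),("bl1",(.66,.245,.17),1.8)]:
    r.move_pose(p,rot(yaw)); im=cams.get_image("wrist"); ims[n]=im; save(im,"w_"+n)
pickle.dump(ims,open("ims.pkl","wb"))
print(current_time())
A=np.vstack([np.hstack([cv2.imread(f"pics/w_{n}.png")[:, :] for n in g]) for g in (("jigA","jigB"),("bl3","bl2"))])
cv2.imwrite("pics/m1.png",cv2.resize(A,(800,600)))
E
python3 c.py
```

```text
6.7333
```

View pics/m1.png

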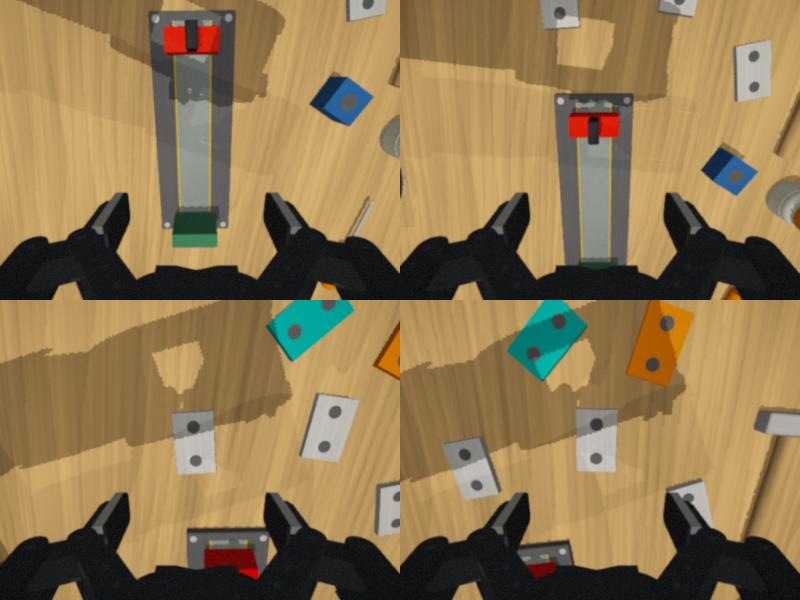

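View pics/w_jigA.png

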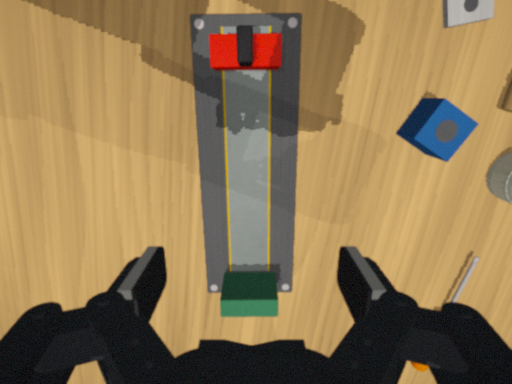

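```bash
cat > d.py <<'E'
from h import *
import pickle
ims=pickle.load(open("ims.pkl","rb"))
for n in ("jigA","jigB"):
    im=ims[n]; f=im["frame"].astype(int); hsv=cv2.cvtColor(im["frame"],cv2.COLOR_RGB2HSV)
    roi=np.zeros(f.shape[:2],bool)
    if n=="jigA": roi[75:265,205:290]=1
    else: roi[180:330,225:290]=1
    m=roi&(f[:,:,0]-f[:,:,2]>40)&(f[:,:,0]-f[:,:,2]>0.35*f[:,:,0])&(f[:,:,1]-f[:,:,2]>30)
    v,u=np.nonzero(m); P=p2w(im,np.c_[u,v],.012)[:,:2]
    # two clusters by world x vs line
    a=1.69; d=np.array([np.cos(a),np.sin(a)]); q=np.array([-d[1],d[0]])
    s=P@q; mid=(s.max()+s.min())/2
    for g in (s<mid,s>=mid):
        l=cv2.fitLine(P[g].astype(np.float32),cv2.DIST_HUBER,0,.01,.01).ravel(); 
        l=l if l[1]>0 else np.r_[-l[:2],l[2:]]
        print(n,g.sum(),"yaw",np.degrees(np.arctan2(l[1],l[0])),"x at y=0:",l[2]-l[0]/l[1]*l[3])
    # profile along jig bed edges: column between lane and edge
im=ims["jigA"]; f=im["frame"].astype(int)
print("col210 far",f[6:24,212].sum(1)); print("col near",[ (v,f[v,214].sum()) for v in range(270,300)])
print("col near r",[ (v,f[v,291].sum()) for v in range(270,300)])
print("row 150",[(u,f[150,u].sum()) for u in range(190,206)],[(u,f[150,u].sum()) for u in range(290,305)])
print("row 220",[(u,f[220,u].sum()) for u in range(195,212)],[(u,f[220,u].sum()) for u in range(290,305)])
print("col 250 stop",[(v,f[v,245].tolist()) for v in range(260,285)])
cv2.imwrite("pics/z1.png",cv2.resize(im["frame"][240:330,180:320,::-1],None,fx=5,fy=5,interpolation=cv2.INTER_NEAREST))
cv2.imwrite("pics/z2.png",cv2.resize(im["frame"][0:90,180:320,::-1],None,fx=5,fy=5,interpolation=cv2.INTER_NEAREST))
E
python3 d.py
```

```text
jigA 475 yaw 98.003265 x at y=0: 0.4805699
jigA 552 yaw 97.36776 x at y=0: 0.4272514
jigB 384 yaw 97.61724 x at y=0: 0.48065814
jigB 412 yaw 97.58628 x at y=0: 0.42755783
col210 far [485 484 481 488 478 481 472 417 321 277 280 284 291 282 285 288 280 286]
col near [(270, np.int64(282)), (271, np.int64(284)), (272, np.int64(278)), (273, np.int64(277)), (274, np.int64(281)), (275, np.int64(286)), (276, np.int64(277)), (277, np.int64(278)), (278, np.int64(279)), (279, np.int64(274)), (280, np.int64(280)), (281, np.int64(271)), (282, np.int64(282)), (283, np.int64(310)), (284, np.int64(404)), (285, np.int64(499)), (286, np.int64(548)), (287, np.int64(550)), (288, np.int64(549)), (289, np.int64(542)), (290, np.int64(492)), (291, np.int64(385)), (292, np.int64(378)), (293, np.int64(429)), (294, np.int64(468)), (295, np.int64(473)), (296, np.int64(476)), (297, np.int64(467)), (298, np.int64(471)), (299, np.int64(467))]
col near r [(270, np.int64(289)), (271, np.int64(297)), (272, np.int64(306)), (273, np.int64(303)), (274, np.int64(304)), (275, np.int64(293)), (276, np.int64(301)), (277, np
[... 1757 characters left out ...]
p.int64(492)), (299, np.int64(496)), (300, np.int64(491)), (301, np.int64(490)), (302, np.int64(489)), (303, np.int64(488)), (304, np.int64(485))]
col 250 stop [(260, [139, 145, 139]), (261, [139, 145, 138]), (262, [139, 144, 140]), (263, [129, 134, 128]), (264, [103, 108, 103]), (265, [91, 97, 94]), (266, [93, 96, 93]), (267, [89, 95, 91]), (268, [92, 96, 92]), (269, [91, 93, 92]), (270, [83, 86, 83]), (271, [64, 69, 68]), (272, [48, 63, 54]), (273, [34, 63, 43]), (274, [27, 59, 41]), (275, [30, 58, 43]), (276, [24, 55, 41]), (277, [31, 60, 44]), (278, [27, 59, 40]), (279, [27, 58, 40]), (280, [29, 58, 41]), (281, [31, 60, 43]), (282, [22, 56, 39]), (283, [23, 55, 35]), (284, [29, 60, 42])]
```

View pics/z1.png

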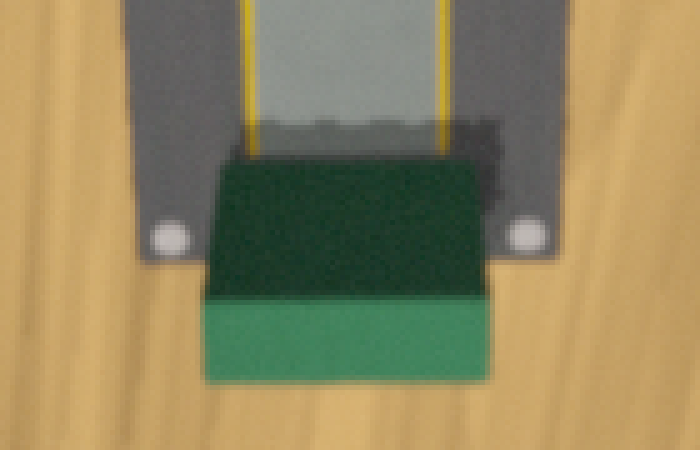

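View pics/z2.png

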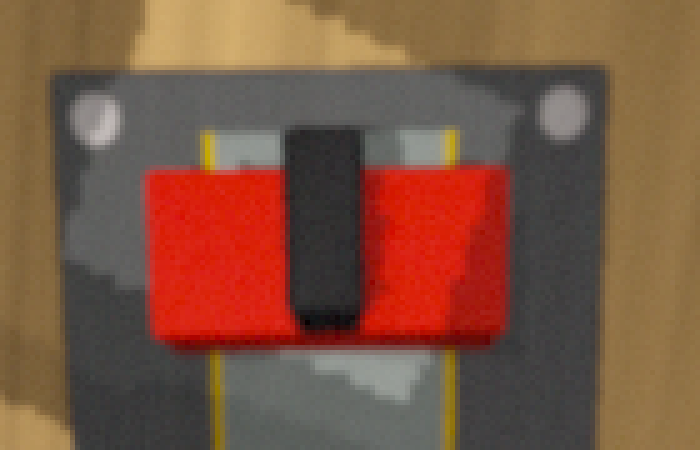

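```bash
cat > e.py <<'E'
from h import *
import pickle
from scipy.optimize import least_squares
ims=pickle.load(open("ims.pkl","rb"))
im=ims["jigA"]
obs=np.array([(190.3,14.0),(301.3,13.3),(291.8,291.6),(208.2,292.0)])
loc=np.array([[.175,.06],[.175,-.06],[-.175,-.06],[-.175,.06]]) # jig y: left of x (up in image) -> image left
def res(p):
    c,s=np.cos(p[2]),np.sin(p[2]); W=np.c_[loc@[c,-s]+p[0],loc@[s,c]+p[1],np.full(4,.012)]
    return (w2p(im,W)-obs).ravel()
s=least_squares(res,[.454,.008,1.7],loss="soft_l1");print(s.x,np.degrees(s.x[2]),s.fun.round(2))
P=p2w(im,[(249,271.5),(197.5,98.5),(250,272)],.012);print(P)
j=s.x; d=np.array([np.cos(j[2]),np.sin(j[2])]);print("center line x at y=0",j[0]-d[0]/d[1]*j[1])
print("stop foot local", [((p[:2]-j[:2])@d, (p[:2]-j[:2])@[-d[1],d[0]]) for p in P])
# lower edge of jaw face approx pixel (246,70)
p=p2w(im,[(246,69.5)],.012)[0];print("jaw face loc",(p[:2]-j[:2])@d)
# blanks: light grey segmentation in top image & wrist
for n,roi in [("bl3",(215,315,120,240)),("bl2",(215,315,120,240)),("bl1",(150,400,60,260))]:
    im=ims[n];f=im["frame"].astype(int);hsv=cv2.cvtColor(im["frame"],cv2.COLOR_RGB2HSV)
    m=((hsv[:,:,1]<60)&(hsv[:,:,2]>80)).astype(np.uint8)
    m=cv2.morphologyEx(m,cv2.MORPH_CLOSE,np.ones((3,3)));m[:, :150]=0;m[:,370:]=0
    cs,_=cv2.findContours(m,cv2.RETR_EXTERNAL,cv2.CHAIN_APPROX_NONE)
    for c in cs:
        if cv2.contourArea(c)<1500: continue
        if c[:,0,1].max()>250 : continue
        W=p2w(im,c.reshape(-1,2),.01)[:,:2]
        (cx,cy),(w,h),a=cv2.minAreaRect((W*1000).astype(np.float32))
        ang=a if w>h else a+90
        print(n,c.reshape(-1,2).mean(0),cx,cy,w,h,ang%180)
save(ims["bl1"],"x1")
E
python3 e.py
```

```text
[0.4536281  0.00761537 1.70293077] 97.57074582479228 [-1.04 -0.2   1.33 -0.9   0.54  1.54 -0.72  1.88]
[[ 0.47116044 -0.13024365  0.012     ]
 [ 0.38581317  0.08810895  0.012     ]
 [ 0.47261994 -0.13086502  0.012     ]]
center line x at y=0 0.45464025228082744
stop foot local [(np.float64(-0.1389671891007293), np.float64(0.0007834542617319341)), (np.float64(0.088726539138989), np.float64(0.056618734646835325)), (np.float64(-0.13977543429799494), np.float64(-0.0005814498972039166))]
jaw face loc 0.11896352907653701
bl3 [248.60784314 181.5372549 ] 367.0633544921875 305.83740234375 49.98228454589844 80.52255249023438 100.65813636779785
bl2 [251.12062257 178.50583658] 530.2261962890625 343.92626953125 80.4000015258789 49.96632766723633 89.38341522216797
bl1 [252.04705882 180.39607843] 660.8118896484375 243.86575317382812 50.012245178222656 80.5775375366211 108.66080474853516
```

View pics/x1.png

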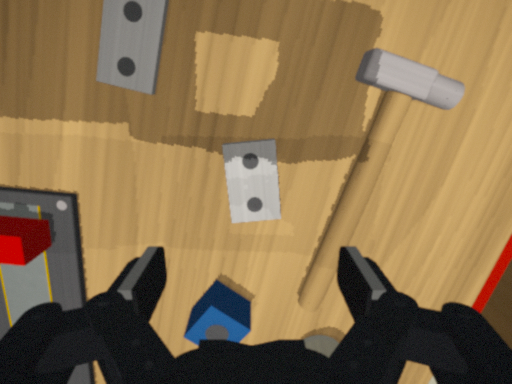

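```bash
cat > f.py <<'E'
from h import *
print(r.tip_reach)
r.move_pose((.595,.275,.12),rot(1.57)); 
hand.close(30); print("closed",current_gripper_width(),r.tip_reach)
r.movel((.595,.275,.04)); 
print(r.movel((.595,.275,.01),v=.02,f_stop=4),current_position(),current_force())
r.movel((.595,.275,.08)); hand.let_go();print(current_gripper_width(),r.tip_reach)
r.movel((.595,.275,.02)); 
print(r.movel((.595,.275,.001),v=.02,f_stop=4),current_position(),current_force())
r.movel((.595,.275,.12)); print(current_time())
E
python3 f.py
```

```text
0.025
closed 1.7282180760440983e-05 0.025
True [0.59489364 0.27497612 0.02509518] [-1.38907494 -0.3550585   5.27968402]
0.08545857283826364 0.025
True [0.59472008 0.27487557 0.02197203] [-1.32236469 -0.12893116  6.62048674]
12.3583
```

```bash
cat > f2.py <<'E'
from h import *
r.movel((.595,.275,.04)); r.sleep(.3); print(current_position(),current_force())
for z in (.03,.026,.023,.02,.017):
    s=r.movel((.595,.275,z),v=.02,f_stop=5); r.sleep(.1); print(z,s,current_position()[2],current_force()[2])
    if s: break
r.movel((.595,.275,.12)); print(current_time())
E
python3 f2.py
```

```text
[0.59568423 0.27517607 0.04113352] [ 0.112888   -0.20346825  1.20647634]
0.03 False 0.030100497825555003 0.47775702241850204
0.026 False 0.025968964797040507 0.40592560120778115
0.023 False 0.022969761197390068 -0.1066670252927257
0.02 True 0.021945595784134037 7.3437096775809625
16.0583
```

```bash
cat >> h.py <<'E'
JX0,JY0,JYAW=0.4538,0.0076,1.7032
D=np.array([np.cos(JYAW),np.sin(JYAW)]);Q=np.array([-D[1],D[0]])
STOP=-0.1394  # local x of stop face
def jig(s,t=0): return np.array([JX0,JY0])+(s+STOP)*D+t*Q   # s measured from stop face
def loc(p): v=np.asarray(p)[:2]-[JX0,JY0]; return v@D-STOP, v@Q
ZG=0.0257; OFF=0.012
E
cat > g.py <<'E'
from h import *
import sys
cx,cy,ang,lvl=map(float,sys.argv[1:])
yaw=np.radians(ang); d=np.array([np.cos(yaw),np.sin(yaw)])
p=np.array([cx,cy])+OFF*d
r.move_pose((*p,.12),rot(yaw)); r.movel((*p,.05),v=.2)
print("down",r.movel((*p,ZG),v=.05,f_stop=6),current_position()[2])
hand.close(40); print("w",current_gripper_width(),current_force())
r.movel((*p,.16),v=.2); print("w up",current_gripper_width())
zp=ZG+.012+.010*lvl
q=jig(.040+OFF+.012)
r.move_pose((*q,.16),rot(JYAW)); 
r.sleep(.1);im=cams.get_image("wrist");save(im,f"pl{int(lvl)}a")
r.movel((*q,zp+.012),v=.15); 
print("low",r.movel((*q,zp+.0012),v=.04,f_stop=5),current_position()[2]-zp)
q2=jig(.040+OFF-.010)
print("stop",r.movel((*q2,zp+.0012),v=.02,f_stop=5),current_position(),loc(current_position()),current_force())
c=current_position()
print("set",r.movel((c[0],c[1],zp-.002),v=.01,f_stop=4),current_position()[2]-zp,loc(current_position()),current_force())
hand.let_go(); print(current_gripper_width())
c=current_position(); r.movel((c[0],c[1],.18),v=.2)
r.movel((*jig(.12),.2),v=.3); r.sleep(.1)
im=cams.get_image("wrist");save(im,f"pl{int(lvl)}b"); print(current_time())
E
python3 g.py .36706 .30584 100.66 0
python3 - <<'E'
import cv2,numpy as np
cv2.imwrite("pics/v1.png",cv2.resize(np.hstack([cv2.imread(f"pics/pl0{c}.png") for c in "ab"]),(800,300)))
E
```

```text
down False 0.025559926345086657
w 0.04837113565977597 [-2.05844758 -1.31840604  6.0335725 ]
w up 0.04831070713137215
low False 0.0010650254924293723
stop True [ 0.46455707 -0.07775861  0.0384136 ] (np.float64(0.05336837549118553), np.float64(0.0006058882738498965)) [ 0.0564547  -0.38326937 -0.91606063]
set True 0.0005720297040147856 (np.float64(0.05335065528987272), np.float64(0.0006230816468394858)) [-1.82686639  0.82308276  5.75233082]
0.0853190794361596
25.0167
```

View pics/v1.png

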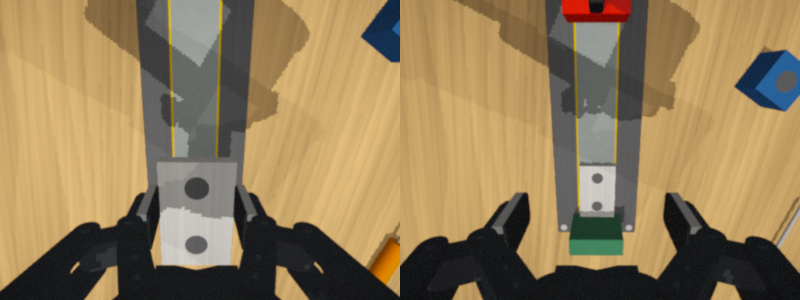

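View pics/pl0b.png

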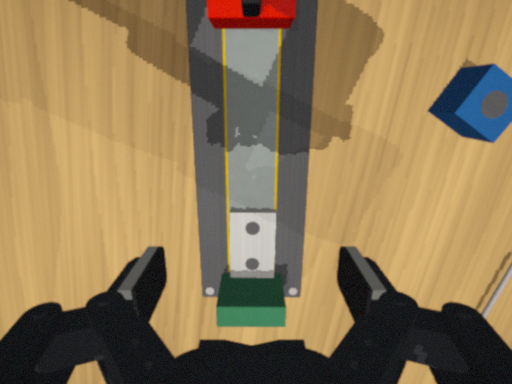

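```bash
cat > chk.py <<'E'
from h import *
import sys
def meas(im,z,roi,show=True):
    f=im["frame"].astype(int)
    m=np.zeros(f.shape[:2],bool);m[180:265,205:300]=1
    y=m&(f[:,:,0]-f[:,:,2]>40)&(f[:,:,1]-f[:,:,2]>30)&(f[:,:,0]-f[:,:,2]>0.35*f[:,:,0])
    v,u=np.nonzero(y);P=p2w(im,np.c_[u,v],.012);L=np.array([loc(p) for p in P])
    for g in (L[:,1]<0,L[:,1]>0):
        if g.sum()>5: print("line",g.sum(),"t=",np.median(L[g,1])*1000,"slope deg",np.degrees(np.polyfit(L[g,0],L[g,1],1)[0]))
    a,b,c,d=roi
    sub=f[a:b,c:d];mx=sub.max(2);mn=sub.min(2)
    w=((mx>170)&(mx-mn<40)).astype(np.uint8); w=cv2.morphologyEx(w,cv2.MORPH_CLOSE,np.ones((9,9)))
    cs,_=cv2.findContours(w,cv2.RETR_EXTERNAL,cv2.CHAIN_APPROX_NONE);c0=max(cs,key=cv2.contourArea).reshape(-1,2)+[c,a]
    L=np.array([loc(p) for p in p2w(im,c0,z)])*1000
    print("px",c0.min(0),c0.max(0))
    mid=L[(L[:,0]>15)&(L[:,0]<65)]
    for sgn in (1,-1):
        e=mid[mid[:,1]*sgn>10];print("edge t",np.median(e[:,1]),"slope",np.degrees(np.polyfit(e[:,0],e[:,1],1)[0]))
    print("s",np.percentile(L[:,0],[1,99]))
if __name__=="__main__":
    im=cams.get_image("wrist"); meas(im,.012+.01*float(sys.argv[1]),(195,300,215,290))
    cv2.imwrite("pics/zz%s.png"%sys.argv[1],cv2.resize(im["frame"][190:310,180:320,::-1],None,fx=5,fy=5,interpolation=cv2.INTER_NEAREST))
E
python3 chk.py 1
```

```text
line 89 t= -25.257603717733208 slope deg -1.1970053816594282
line 254 t= 27.331515538576518 slope deg -0.23609535558649042
px [229 213] [275 270]
edge t 23.99152163616153 slope -1.2554266281905906
edge t -24.36196419384978 slope -0.042867154046679366
s [10.20964381 79.83939196]
```

View pics/zz1.png

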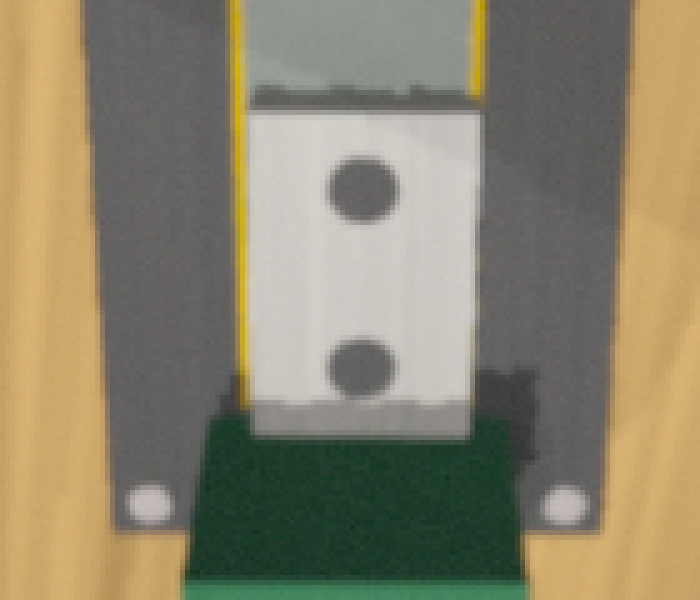

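```bash
sed -i 's/def jig(s,t=0)/def jig(s,t=0.0012)/' h.py
python3 g.py .53023 .34393 89.4 1 && python3 g.py .66081 .24387 108.66 2 && python3 chk.py 3
```

```text
down False 0.025464761891816685
w 0.048488285373658485 [-0.43282511 -0.37146218  2.78263145]
w up 0.048433972126052126
low False 0.0010864837290685547
stop True [ 0.46332572 -0.07775587  0.0483575 ] (np.float64(0.053533658170463794), np.float64(0.0018260948543326067)) [ 0.27828971  0.83869985 -0.37891976]
set True 0.0005969543920458925 (np.float64(0.053496525622536706), np.float64(0.0017867645589462432)) [-1.20945338  0.25484387  6.64179097]
0.08535999123646486
34.5
down False 0.025363132419688173
w 0.04849026731137185 [ 0.28593947 -0.06194632  2.90615345]
w up 0.0486809479131799
low False 0.0011405615859846965
stop True [ 0.46344381 -0.07813136  0.05839987] (np.float64(0.05314585844080559), np.float64(0.001758606949821129)) [ 0.04264355  0.33000265 -0.20793764]
set True 0.0006042400652913199 (np.float64(0.05320874990708252), np.float64(0.001732738700334224)) [-1.99379657 -0.03550824  5.73622796]
0.08527157845993029
43.5333
line 90 t= -25.48409780319523 slope deg -0.9913064263668095
line 121 t= 27.116894487718326 slope deg -0.3785594039884563
px [228 220] [276 284]
edge t 24.844482554224037 slope -0.8811442197207203
edge t -23.4290920554052 slope -0.17673353336068037
s [ 5.7831068  80.41552926]
```

View pics/pl2b.png

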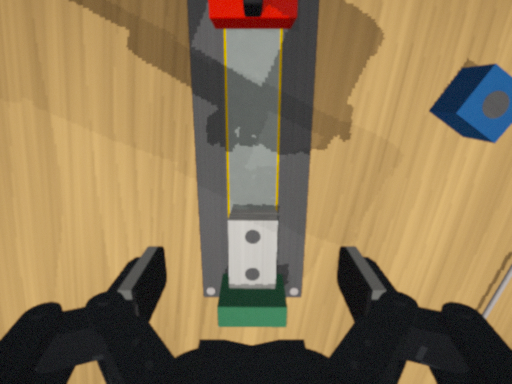

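View pics/zz3.png

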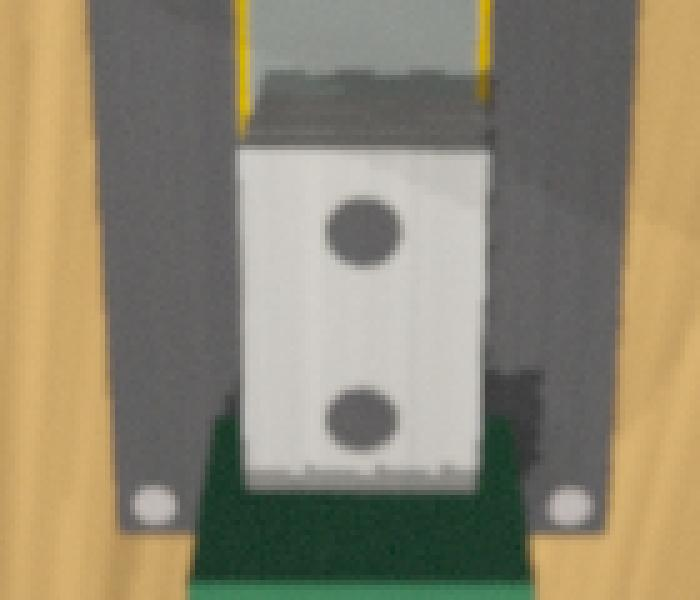

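```bash
cat > sq.py <<'E'
from h import *
q=jig(.054,.0014)
r.movel((*q,.16),v=.3); r.movel((*q,.08),v=.2); print(r.movel((*q,ZG+.0125),v=.05,f_stop=6),current_position())
hand.close(20);print(current_gripper_width(),current_force())
q2=jig(.046,.0014)
print(r.movel((*q2,ZG+.0125),v=.02,f_stop=6),loc(current_position()),current_force())
hand.let_go();c=current_position();r.movel((c[0],c[1],.18),v=.2)
r.movel((*jig(.12),.2),v=.3); r.sleep(.1);print(current_time())
im=cams.get_image("wrist");save(im,"sq")
t=cams.get_image("top");save(t,"top1")
E
python3 sq.py;python3 chk.py 3
```

```text
False [ 0.46388376 -0.07733064  0.0383489 ]
0.04987226350841797 [0.86084576 2.01079945 2.91756235]
True (np.float64(0.05385616807894884), np.float64(0.0008962871973811227)) [0.69908033 1.27735014 4.29624023]
47.9417
line 92 t= -25.276656403503583 slope deg -0.4712221126506732
line 133 t= 27.156043713630602 slope deg 0.500556026535569
px [228 220] [277 284]
edge t 24.370465858150403 slope 0.9550546493698461
edge t -24.059851469603878 slope -0.5074628699377931
s [ 5.84615387 80.41626742]
```

View pics/zz3.png

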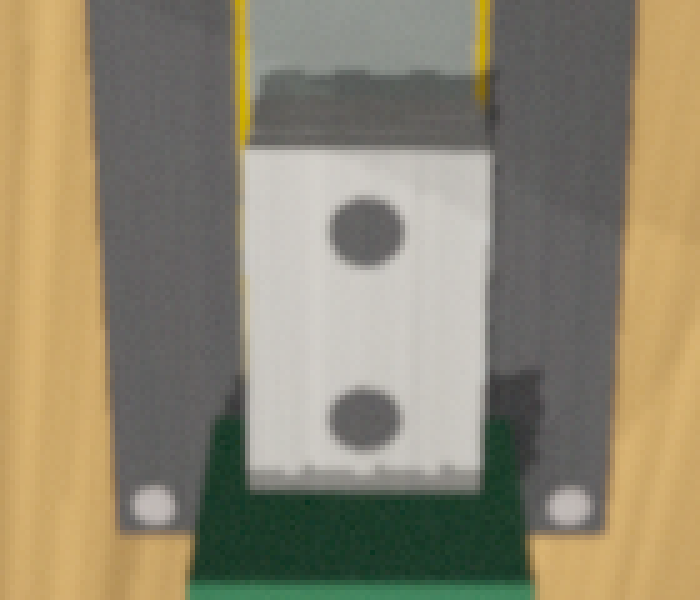

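View pics/top1.png

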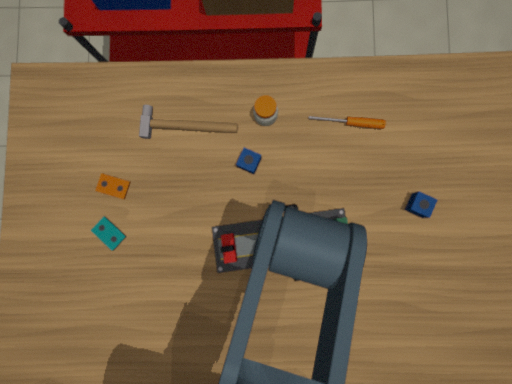

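The pile of three is square, flush against the stop and inside the lane, and both blocks are still where they were. Next I'll measure both blocks up close.

```bash
cat > bm.py <<'E'
from h import *
def measure(x,y,yaw,name):
    r.move_pose((x,y,.21),rot(yaw)); r.sleep(.1); im=cams.get_image("wrist"); save(im,name)
    hsv=cv2.cvtColor(im["frame"],cv2.COLOR_RGB2HSV)
    uv=w2p(im,[[x,y,.045]])[0]
    blue=(hsv[:,:,0]>95)&(hsv[:,:,0]<130)&(hsv[:,:,1]>120)
    # top face brighter than side faces: Otsu on V in the blue region
    n,lab,st,ce=cv2.connectedComponentsWithStats(blue.astype(np.uint8))
    ok=[i for i in range(1,n) if st[i,4]>800]; i=min(ok,key=lambda i:np.hypot(*(ce[i]-uv)))
    V=hsv[:,:,2][lab==i]; th,_=cv2.threshold(V.reshape(-1,1),0,255,cv2.THRESH_OTSU)
    out=[]
    for t in (th,):
        m=((lab==i)&(hsv[:,:,2]>t)).astype(np.uint8); m=cv2.morphologyEx(m,cv2.MORPH_OPEN,np.ones((3,3)))
        cs,_=cv2.findContours(m,cv2.RETR_EXTERNAL,cv2.CHAIN_APPROX_NONE);c=max(cs,key=cv2.contourArea).reshape(-1,2)
        W=p2w(im,c,.045)[:,:2]*1000
        (cx,cy),(w,h),a=cv2.minAreaRect(W.astype(np.float32)); print(name,"otsu",th,cx,cy,w,h,a%90)
    return cx/1000,cy/1000,a%90
if __name__=="__main__":
    print(measure(.6588,.0857,1.6,"b1")); print(measure(.5386,-.34,1.6,"b2")); print(current_time())
    A=np.hstack([cv2.imread(f"pics/{n}.png") for n in ("b1","b2")]);cv2.imwrite("pics/b12.png",cv2.resize(A,(800,300)))
E
python3 bm.py
```

```text
b1 otsu 121.0 659.43017578125 89.82177734375 48.33704376220703 48.34898376464844 65.26372528076172
(0.65943017578125, 0.08982177734375, 65.26372528076172)
b2 otsu 105.0 539.56787109375 -345.2189636230469 48.55891799926758 48.49580383300781 64.19429779052734
(0.53956787109375, -0.3452189636230469, 64.19429779052734)
50.9167
```

View pics/b12.png

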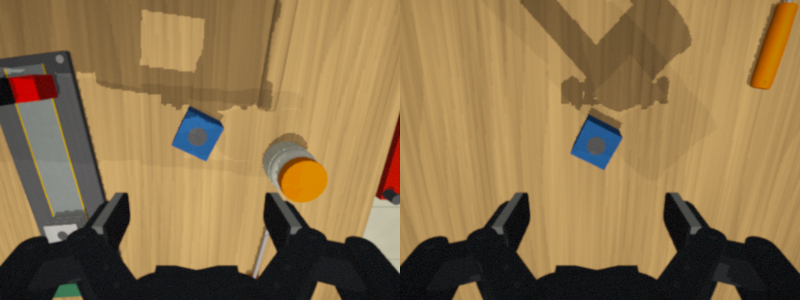

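```bash
cat > blk.py <<'E'
from h import *
from bm import measure
import sys
x,y,yl,yadd,s0,tag=map(float,sys.argv[1:])
cx,cy,a=measure(x,y,yl,f"m{int(tag)}")
yaw=np.radians(a+yadd); p=(cx,cy); ZB=.040
r.move_pose((*p,.12),rot(yaw)); print("down",r.movel((*p,ZB),v=.12,f_stop=8),current_position())
hand.close(50); print("w",current_gripper_width())
r.movel((*p,.17),v=.2); print("w up",current_gripper_width(),current_force())
q=jig(s0+.012,.0016); zp=ZB+.012
r.move_pose((*q,.19),rot(JYAW)); r.sleep(.1);save(cams.get_image("wrist"),f"m{int(tag)}a")
r.movel((*q,zp+.012),v=.15)
print("low",r.movel((*q,zp+.001),v=.04,f_stop=6),current_position()[2]-zp)
print("push",r.movel((*jig(s0-.012,.0016),zp+.001),v=.02,f_stop=6),loc(current_position()),current_force())
c=current_position()
print("set",r.movel((c[0],c[1],zp-.003),v=.01,f_stop=4),current_position()[2]-zp)
c=current_position(); q2=c[:2]-.006*D
print("push2",r.movel((*q2,c[2]),v=.01,f_stop=6),loc(current_position()),current_force())
hand.let_go(); c=current_position(); r.movel((c[0],c[1],.19),v=.2)
r.movel((*jig(.16,.0016),.25),v=.3); r.sleep(.1); save(cams.get_image("wrist"),f"m{int(tag)}b"); save(cams.get_image("top"),f"m{int(tag)}t");print(current_time())
E
python3 blk.py .6594 .0898 1.6 90 .105 1
python3 - <<'E'
import cv2,numpy as np
A=np.hstack([cv2.imread(f"pics/m1{n}.png") for n in "ab"]);cv2.imwrite("pics/v2.png",cv2.resize(A,(800,300)))
E
```

```text
m1 otsu 118.0 659.3986206054688 89.98872375488281 48.65424728393555 48.58100509643555 65.198486328125
down False [0.66006634 0.08997902 0.04072079]
w 0.04935051819322088
w up 0.049540822193614845 [-0.16495896 -0.14603717 -4.07923827]
low True 0.0011980663464291053
push True (np.float64(0.116509134370064), np.float64(0.001026171594960371)) [0.20022107 1.54473454 3.71257615]
set True 0.0011729911728923306
push2 True (np.float64(0.11619441611607767), np.float64(0.0009891645564207839)) [-0.15601008  0.99910414  3.35168126]
60.8917
```

View pics/v2.png

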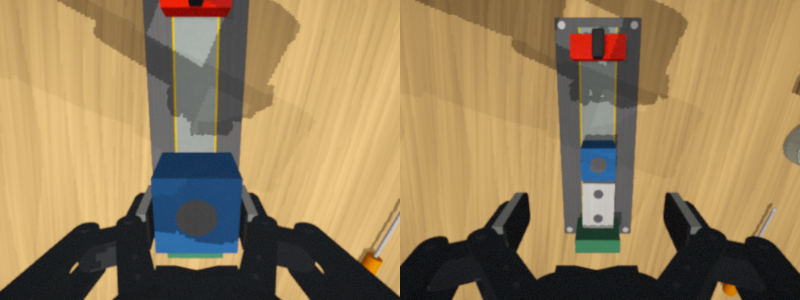

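View pics/m1t.png

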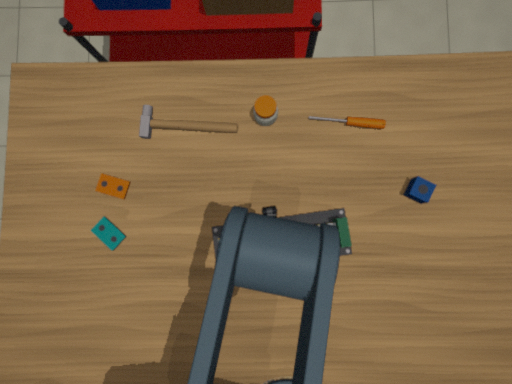

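View pics/m1b.png

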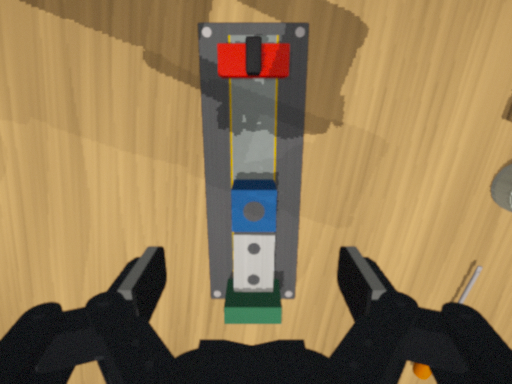

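The first block touched the bed early, so the push stopped on friction at s≈116 mm. That leaves a gap of about 11 mm to the pile. Block 2 has also been knocked, and is now at top pixel (421,189). I'll push block 1 home with the closed fingers.

```bash
cat > fist.py <<'E'
from h import *
import sys
s1,send,tag=float(sys.argv[1]),float(sys.argv[2]),sys.argv[3]
hand.close(20)
z=.012+.012+.025; t=.0010
r.movel((*jig(s1,t),.13),v=.3); r.movel((*jig(s1,t),z),v=.12); r.sleep(.2)
print("f0",current_force(),loc(current_position()))
s=s1
ok=r.movel((*jig(send,t),z),v=.02,f_stop=10); r.sleep(.1)
print("push",ok,loc(current_position()),current_force()@np.r_[D,0])
c=current_position(); s=loc(c)[0]
r.movel((*jig(s+.015,t),z),v=.1); r.movel((*jig(s+.015,t),.15),v=.2); hand.let_go()
r.movel((*jig(.16,.0016),.25),v=.3); r.sleep(.1); save(cams.get_image("wrist"),f"f{tag}b");print(current_time())
E
python3 fist.py .170 .128 1
```

```text
f0 [ 0.23734115 -0.1491078   0.01034737] (np.float64(0.16978263575469474), np.float64(0.0002899238292667127))
push True (np.float64(0.1417572104578451), np.float64(0.0016280085748223594)) -0.15267737645801763
67.075
```

View pics/f1b.png

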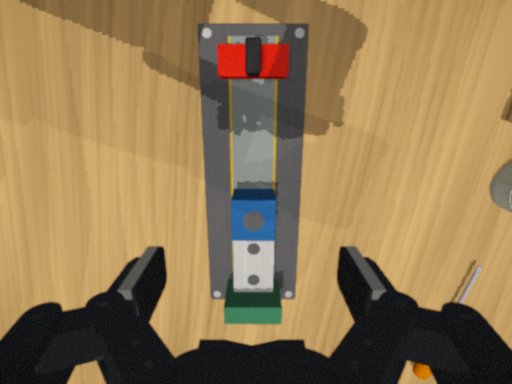

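```bash
cat > n.py <<'E'
from h import *
im=cams.get_image("top"); o=models.look_for("block1",im); print([(np.round(d["uv"],1).tolist(),round(d["conf"],2)) for d in o])
print(p2w(im,[(421,188)],.045)); s=cams.get_image("scene"); cv2.imwrite("pics/sc1.png",cv2.resize(s["frame"][140:250,120:270,::-1],None,fx=5,fy=5,interpolation=cv2.INTER_CUBIC))
E
python3 n.py
```

```text
[([418.2, 189.4], 0.76)]
[[ 0.57849188 -0.33986153  0.045     ]]
```

View pics/sc1.png

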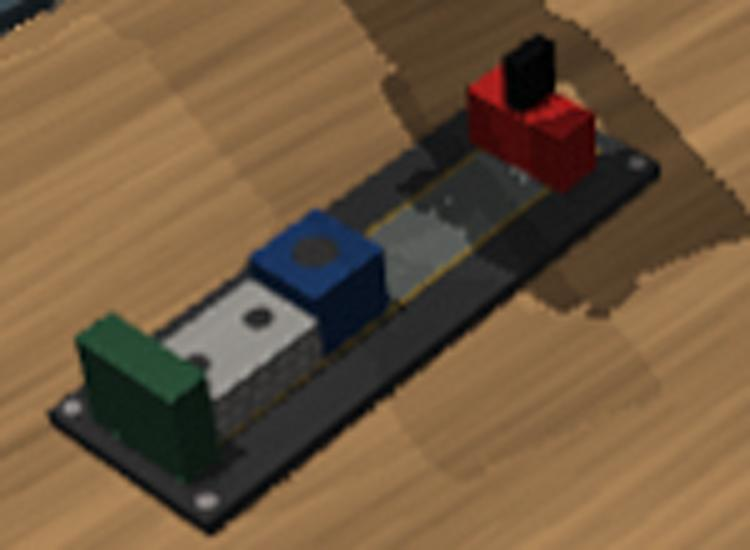

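```bash
sed -i 's/zp+.001),v=.04,f_stop=6/zp+.004),v=.04,f_stop=6/; s/zp+.001),v=.02,f_stop=6/zp+.004),v=.02,f_stop=8/; s/q=jig(s0+.012/q=jig(s0+.010/' blk.py
python3 blk.py .578 -.343 1.6 0 .155 2
```

```text
m2 otsu 106.0 577.403564453125 -344.2740478515625 48.49747085571289 48.643951416015625 62.27861022949219
down False [ 0.57798116 -0.3447529   0.04084317]
w 0.04907507171532433
w up 0.04938717891398292 [ 0.67972023  0.56302992 -4.1326006 ]
low False 0.003959110124193289
push True (np.float64(0.15670556238191516), np.float64(0.0023703294416015045)) [-0.32110111 -0.12271315 -3.84155267]
set True 0.0011809788191172316
push2 True (np.float64(0.15658103312232133), np.float64(0.0028092194488637933)) [-0.52768156  1.01035005  3.48071384]
77.5
```

View pics/m2b.png

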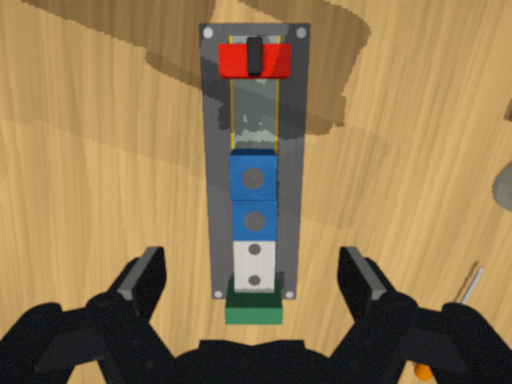

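```bash
cat > sq2.py <<'E'
from h import *
q=jig(.1562,.0012); z=.052
r.movel((*q,.13),v=.3); print(r.movel((*q,z+.002),v=.12,f_stop=8)); r.sleep(.15);print(loc(current_position()))
hand.close(20);r.sleep(.1);print(loc(current_position()),current_gripper_width())
hand.let_go(); r.movel((*q,.19),v=.2)
E
python3 sq2.py; python3 fist.py .220 .180 2; python3 n.py
```

```text
False
(np.float64(0.15590479758154002), np.float64(0.00032045442572950326))
(np.float64(0.156188126718548), np.float64(0.001296516008808949)) 0.049942582673985964
f0 [ 1.0553079  -0.1626632   0.72911787] (np.float64(0.21984888519816342), np.float64(0.00028072138149700526))
push True (np.float64(0.1916358432715668), np.float64(0.001414872141739641)) 0.37127757627612157
86.8667
[]
[[ 0.57849188 -0.33986153  0.045     ]]
```

View pics/f2b.png

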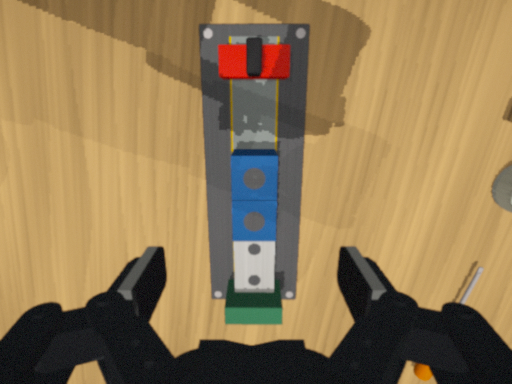

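View pics/sc1.png

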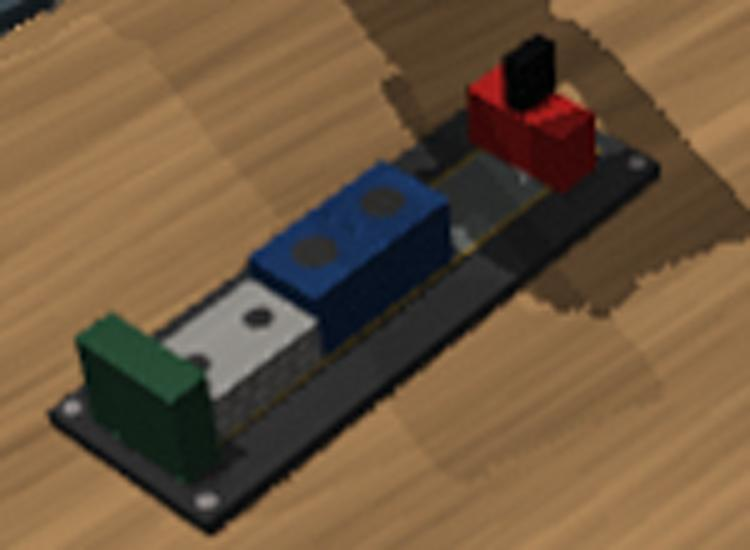

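```bash
cat > jaw.py <<'E'
from h import *
t=.001; z=.084
r.movel((*jig(.279,t),.2),v=.3); r.sleep(.1); im=cams.get_image("wrist");save(im,"j0")
print("down",r.movel((*jig(.279,t),z),v=.1,f_stop=8),loc(current_position()))
hand.close(30); r.sleep(.1); print("w",current_gripper_width(),loc(current_position()),current_force())
print(r.movel((*jig(.205,t),z),v=.04,f_stop=15),loc(current_position()),current_force()@np.r_[D,0])
r.sleep(.2); print(current_force(),current_force()@np.r_[D,0])
print(r.movel((*jig(.184,t),z),v=.015,f_stop=9),loc(current_position()),current_force()@np.r_[D,0])
print(current_time())
E
python3 jaw.py
```

```text
down False (np.float64(0.27897222716738873), np.float64(0.0004342649119226834))
w 0.013468002455551853 (np.float64(0.27902042684180367), np.float64(0.0015349587537444864)) [-3.93134586 -0.93703333  6.25684598]
False (np.float64(0.20538577621391008), np.float64(0.0016209736701615282)) 0.7705144018112472
[-5.64286821  0.87704338  6.28472874] 1.6143224140276806
True (np.float64(0.20112246483720223), np.float64(0.0016596619216681357)) 1.7506564586841988
92.6083
```

```bash
python3 n.py; python3 - <<'E'
from h import *
im=cams.get_image("top");cv2.imwrite("pics/tz.png",cv2.resize(im["frame"][190:290,190:370,::-1],None,fx=4,fy=4,interpolation=cv2.INTER_CUBIC))
E
```

```text
[([298.6, 236.2], 0.68)]
[[ 0.57849188 -0.33986153  0.045     ]]
```

View pics/sc1.png

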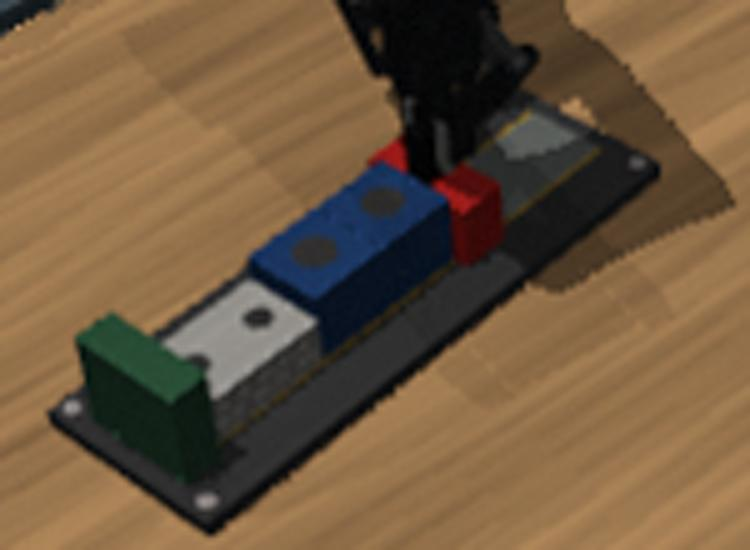

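```bash
cat > fin.py <<'E'
from h import *
c=current_position(); s0=loc(c)[0]
print(r.movel((*jig(s0-.01,.001),.084),v=.01,f_stop=8),s0,loc(current_position()))
hand.let_go(); r.sleep(.1); c=current_position(); r.movel((c[0],c[1],.20),v=.15); 
r.movel((*jig(.22,.001),.25),v=.2); r.sleep(.2); save(cams.get_image("wrist"),"e1")
r.move_pose((.35,.35,.3),rot(2.2)); r.sleep(.3); save(cams.get_image("scene"),"e2"); im=cams.get_image("top");save(im,"e3")
cv2.imwrite("pics/tz.png",cv2.resize(im["frame"][190:290,190:370,::-1],None,fx=4,fy=4,interpolation=cv2.INTER_CUBIC))
print(current_time())
E
python3 fin.py; python3 n.py
```

```text
True 0.20110740094773377 (np.float64(0.20109771070155202), np.float64(0.001669800446037574))
97.05
[([273.4, 241.1], 0.97), ([267.4, 240.8], 0.74), ([294.5, 236.1], 0.6)]
[[ 0.57849188 -0.33986153  0.045     ]]
```

View pics/sc1.png

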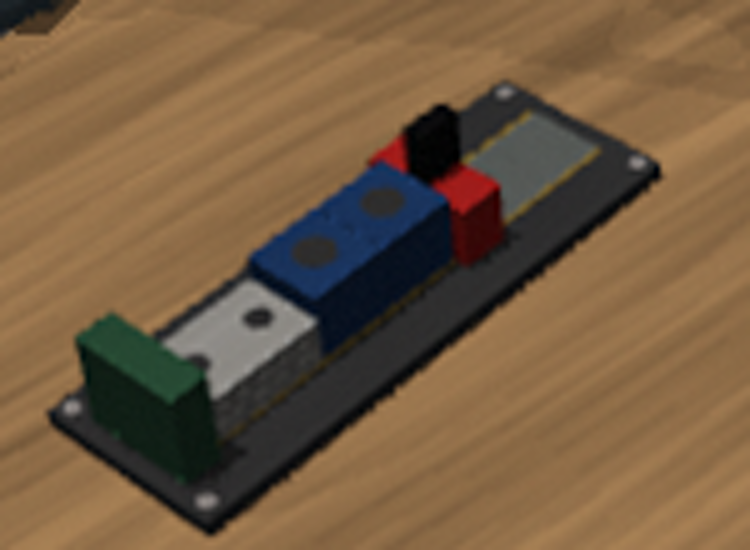

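View pics/tz.png

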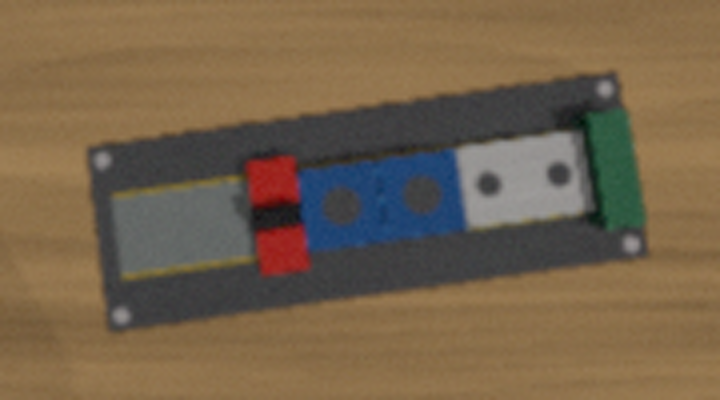

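View pics/e1.png

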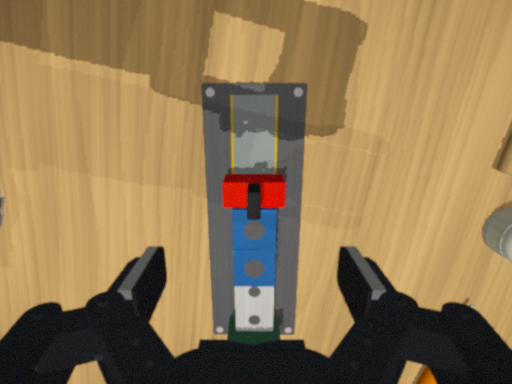

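```bash
cat > k.py <<'E'
from h import *
r.move_pose((*jig(.12),.2),rot(JYAW)); r.sleep(.1); im=cams.get_image("wrist")
cv2.imwrite("pics/k.png",cv2.resize(im["frame"][190:310,180:320,::-1],None,fx=5,fy=5,interpolation=cv2.INTER_NEAREST))
f=im["frame"].astype(int)
for c in (235,262): print([(v,f[v,c].sum()) for v in range(276,296)])
for c in (223,282): print(c,[(v,f[v,c].tolist()) for v in range(266,284)])
for v in (272,273,274,275): print(v,[loc(p)[0]*1000 for p in p2w(im,[(223,v),(282,v)],.012)])
for v in (287,288,289,290): print(v,[loc(p)[0]*1000 for p in p2w(im,[(235,v),(262,v)],.042)])
E
python3 k.py
```

```text
[(276, np.int64(604)), (277, np.int64(602)), (278, np.int64(602)), (279, np.int64(602)), (280, np.int64(601)), (281, np.int64(602)), (282, np.int64(591)), (283, np.int64(552)), (284, np.int64(464)), (285, np.int64(427)), (286, np.int64(415)), (287, np.int64(357)), (288, np.int64(229)), (289, np.int64(141)), (290, np.int64(121)), (291, np.int64(145)), (292, np.int64(132)), (293, np.int64(131)), (294, np.int64(140)), (295, np.int64(124))]
[(276, np.int64(595)), (277, np.int64(596)), (278, np.int64(597)), (279, np.int64(593)), (280, np.int64(597)), (281, np.int64(591)), (282, np.int64(592)), (283, np.int64(543)), (284, np.int64(463)), (285, np.int64(422)), (286, np.int64(412)), (287, np.int64(360)), (288, np.int64(230)), (289, np.int64(134)), (290, np.int64(130)), (291, np.int64(135)), (292, np.int64(123)), (293, np.int64(147)), (294, np.int64(146)), (295, np.int64(125))]
223 [(266, [98, 95, 97]), (267, [98, 97, 98]), (268, [88, 86, 86]), (269, [75, 76, 75]), (270, [74, 75, 75]), (271, [71, 70, 71]), (272, [58, 68, 63]), (273, [43, 64, 53]), (274, [34, 67, 47]), (275, [31, 63, 42]), (27
[... 410 characters left out ...]
, 62, 62]), (278, [57, 59, 59]), (279, [60, 60, 58]), (280, [59, 59, 59]), (281, [58, 60, 58]), (282, [53, 54, 54]), (283, [62, 65, 60])]
272 [np.float64(0.5086311253131581), np.float64(0.6979249995367753)]
273 [np.float64(-0.8604298015637002), np.float64(-0.6710698602740983)]
274 [np.float64(-2.232954035417456), np.float64(-2.0435282029488135)]
275 [np.float64(-3.6089570205241897), np.float64(-3.419465475595934)]
287 [np.float64(1.2548005216139468), np.float64(1.3404184447526335)]
288 [np.float64(-0.027688816517990045), np.float64(0.058049557146055974)]
289 [np.float64(-1.3135173892386276), np.float64(-1.227658140621507)]
290 [np.float64(-2.602700423601556), np.float64(-2.5167198730613736)]
```

View pics/k.png

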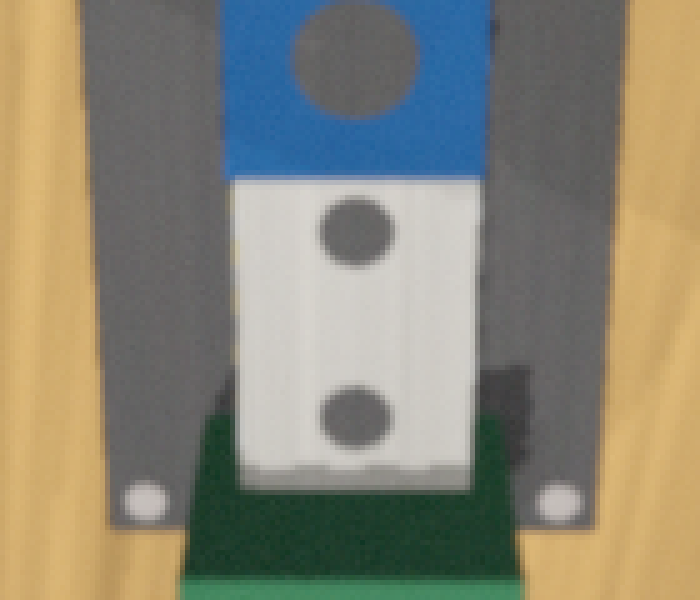

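```bash
python3 - <<'E'
from h import *
r.move_pose((.35,.35,.3),rot(2.2)); print(job.close_job(),current_time())
E
```

```text
the job is handed in; nothing more can be done
the job is handed in; nothing more can be done
```

The drilling jig is loaded and I handed the job in at roughly 100 s of the 210 s limit.

**Blanks:** Only three were present. I piled them in the lane against the green stop and squared them with one squeeze. In the last close-up, the pile's end and the stop face agreed to about 0.1 mm. The pile sits about 0.7 mm off the lane's centre line.

**Blocks:** Only two were present.
- **Block 1:** My first push stopped early because the block touched the bed sooner than expected, leaving a gap of about 11 mm. I pushed it home with the closed fingers.
- **Block 2:** It was knocked aside during the run, so I measured it again before picking it up. I then set it behind block 1, re-centred it and pushed it flush.
- **Check:** The two push end-points were 49.9 mm apart, against a 50 mm block, and the pictures showed no gap.

**Jaw:** I slid it up last until contact, and a second push moved it no further. Contact came about 7 mm sooner than expected if the jaw had started fully back. This fits my first picture, which put the jaw face about 258 mm from the stop rather than 265 mm. The final pictures show the jaw against the last block.

I did not touch the jar, screwdriver, hammer or the orange and turquoise look-alikes. The last camera checks came just before a final move of the arm clear of the jig.

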